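# Open the cassette press and draw out the nest

### The arm

A 6-joint arm with a two-finger parallel gripper is mounted at the origin on a cart in front of the work surface, level with it; the furniture and walls round the work are solid. World frame = base frame: x ahead of the robot, y to its left, z up, the work surface at z = 0. Lengths are in m, angles in rad, forces in N, time in s.
With the tool pointing down it reaches from about 0.375 to 0.975 m from the base axis. Payload 3.8 kg.
Tool frame: the origin (TCP) lies midway between the tips of the shut fingers; the grasp point (between the pads) lies 19 mm behind it; z points along the fingers, y is the line along which they close (so a half turn about z gives the same grasp; the last joint's range is limited). The gripper opens to 88 mm and grips with 3 to 60 N. Pads are 18 mm wide; open, the fingers measure 123 mm over their backs; the gripper's body (75 mm by 187 mm) begins 45 mm behind the grasp point.
Start: joints at [1.117, 0.264, 1.604, -0, 1.274, -0.037], TCP at [0.273, 0.617, 0.239] pointing down, gripper open.
Joint ranges: [-2.63, 2.63], [-0.94, 2.18], [0.31, 2.57], [-1.31, 4.45], [0, 2.66], [-2.55, 2.55]. Speed limits (rad/s): [2.57, 2.57, 3.14, 3.14, 3.14, 3.14].

### API

Orientations are given as a unit quaternion [w, x, y, z].
In Python, from cell import ctrl gives the robot as it stands.
- The arm moves only by the tool drive_tool, never from a script. Its argument "deltas" is a list of rows, each an object of numbers: "tx", "ty", "tz": the shift along the world's x, y, z normalised to -1 to 1, where 1 is 0.02 m; "turn": the turn about the world's z normalised to -1 to 1, where 1 is 0.1 rad; "hand": the gripper command: -1 is fully open, 1 is shut, values between are in proportion. A call has exactly 5 rows; each row shifts and turns the commanded pose from where the row before left it; what a row does not reach is not made up. A row lasts 1/10 s, in which the tool goes at most 50 mm and 8.59 degrees, less where a joint would pass 70% of its speed; a pose out of reach is approached as far as the arm can. A call with a number of a shift or a turn outside -1 to 1 is refused whole. A call with a gripper value outside its range is refused whole. The fingers move at their own pace and stop on an object; "newtons" is the grip in N (left out, the last holds). Time passes only in rows, so rows that do not move let the fingers close, or fill a call up. It gives the time, the measured TCP pose, the force, the opening and the grip force at its end, in the units of the state.
- ctrl.get_obs(): the state, without advancing time (a new reading comes with each control period).
- ctrl.grab_frame(name): name is "side" or "top"; returns a dict with "image" (420x560x3 uint8, red, green, blue), "z_map" (420x560 float32, m along the optical axis (not along the pixel's ray), 0 where there is no reading), "fov_y" (degrees; the focal length in pixels is half the picture's height over the tangent of half this angle, whatever the lens; pixels are square), "cx", "cy" (the principal point, pixels), "distortion" ([k1, k2, p1, p2, k3] as OpenCV has them; the pictures are not rectified), "R" (3x3) and "t" (3): a world point X has camera coordinates R X + t. Camera axes: x right, y down, z forward; pixel columns grow to the right and rows downward; lengths in m; the calibration is good to about 2 mm. A picture is of the moment at which its call begins.
- ctrl.job_done(): hands the job in; it is judged then, once.
The state is a dict: "time_s": time; "qpos": joint angles; "joint_vel": joint speeds; "joint_efforts": joint torques, N m; "tcp_pos": TCP position; "tool_rot": TCP orientation; "force": force on the tool from outside, world axes, zero at the start; "torque": the same for the moment, N m; "finger_gap": finger opening in m; "finger_force": force on a finger pad.
Only numpy, scipy, OpenCV 4.12 (cv2) and the standard library are available. Lean on these libraries where they do the work, as an engineer would, in place of code of your own. Each camera call takes 0.05 s, during which the arm holds its last target. There are 200 camera calls.

### The job

Unload the hand press: wind its handwheel up, anticlockwise, letting your hand rise with the spindle instead of bearing down on it, until you feel the die come up firmly against its stop, and leave it there without forcing it. Then draw the slide all the way out by its blue knob, so that the finished test cassette is left lying in its nest, clear of the die. Do not shove or tip the press, which only stands on its feet, and leave the other things alone.

Things in the scene. Friction and masses are not known exactly. Their poses are not given: they have to be found in the camera images.
- press: White cast hand press, 5.4 kg (53 N) with its moving parts, standing loose on four rubber feet: base 210 x 116 mm, column at the back, head 140 mm high carrying the vertical spindle. Origin on the bench under the spindle axis; x points to the back (column), -x to the front, where the slide comes out; z up along the spindle.
- wheel_centre (a point): Centre of the black handwheel (93 mm across, rim 13 mm thick, hub up to 13 mm above this point) on the spindle axis, in the plane of the rim; 0.168 to 0.178 m above the bench at the start. Its x axis points to the handle. Each anticlockwise turn (from above) lifts wheel and die together by 16 mm (fast thread).
- crank_grip (a point): Grip point on the axis of the upright blue handle that revolves freely on the wheel rim, 40 mm from the spindle axis, 37 mm above wheel_centre. The handle is a barrel 18 mm thick, from 20 mm below to 21 mm above this point, with a collar 25 mm wide at its foot. It takes about 3 to 4 N along its circle to turn the wheel; at the stop this rises by 1 to 1.5 N per mm. The wheel stays where it is left.
- die_face (a point): Centre of the underside of the steel die (46 x 66 x 13 mm), which rises with the wheel; starts 38 to 47 mm above the bench, its two pins still in the slide. Its shoulder (die_shoulder) ends its rise at a brass stop nut under the head (stop_nut_face), 0.75 to 1.8 turns on: the nut's setting differs and must be felt. Each N on the handle beyond the running drag loads the stop by 16 N.
- slide_knob (a point): Centre of the upright blue knob of the slide: 19 mm thick, from 20 mm below to 16 mm above this point, 60 mm above the bench, 105 mm in front of the spindle axis when the slide is in.
- press_slide (a joint): Travel of the aluminium slide out of the press front, along the press's -x: 0 = fully in (start), 0.095 m = fully out at its end stop. Drags with 3 N, and stays where it is left. The die's pins block it until the die is up.
- nest (a point): Centre of the floor of the grey nest on the slide, 32 mm above the bench; moves with the slide.
- cassette_3: White test cassette, 70 x 20 x 5 mm, lying loose in the nest (walls 3 mm high); origin at the centre of its underside.
- pouch_1: Silver foil pouch, 98 x 62 x 7 mm, lying on the bench; bystander.
- marker_black: Black marker pen, 140 mm long, lying on the bench right of the analyser; bystander.
- buffer_a: Small white dropper bottle with blue cap, 25 mm thick, 64 mm tall, standing between press and analyser; bystander, origin at its foot.
- buffer_b: Small white dropper bottle with blue cap, 25 mm thick, 64 mm tall, standing between press and analyser; bystander, origin at its foot.

How it is judged:
By the outcome, as a careful person would: the job done as asked, in the order asked, and still so for the second after the job is handed in, with the robot touching nothing.
It also fails if it takes over 64 s, if anything falls off the work surface, if the arm or the gripper's body presses on something with over 40 N, if the wrist force passes 120 N, or if a joint passes its speed limit or range.

## Working session

There is one attempt and no reset: what is moved stays moved. The work goes in short steps, Python scripts to look and compute and a tool call to move; the robot and the scene stay as the last step left them, time stands still between calls to the robot, and variables do not carry over. Pictures are saved under pics/ and viewed, at most 10 in all, crops included, and the job is handed in when it is done.

Besides the shell and the picture viewer there is one more tool, called after ">>>" as name([rows], argument=value, ...), one row to a line, values as JSON. drive_tool: Moves the arm, as the interface text tells. Scaled input: -1 to 1 covers 0.02 m each way for a shift and 0.1 rad each way for a turn. Its arguments: {"type":"object","properties":{"deltas":{"type":"array"},"newtons":{"type":"number"}},"required":["deltas"]}

```bash
mkdir -p pics
cat > h.py <<'E'
import numpy as np, cv2, pickle
from cell import ctrl
def grab(n):
    f=ctrl.grab_frame(n); h=f["image"].shape[0]; F=h/2/np.tan(np.radians(f["fov_y"])/2)
    f["K"]=np.array([[F,0,f["cx"]],[0,F,f["cy"]],[0,0,1]]); f["d"]=np.array(f["distortion"],float)
    f["R"]=np.array(f["R"]); f["t"]=np.array(f["t"]); return f
def ray(f,uv):
    p=cv2.undistortPoints(np.array([[uv]],float),f["K"],f["d"])[0,0]
    return -f["R"].T@f["t"], f["R"].T@np.array([p[0],p[1],1.])
def onplane(f,uv,z):
    c,d=ray(f,uv); return c+d*(z-c[2])/d[2]
def depthpt(f,uv):
    c,d=ray(f,uv); return c+d*f["z_map"][int(round(uv[1])),int(round(uv[0]))]
def cloud(f):
    h,w=f["z_map"].shape; u,v=np.meshgrid(np.arange(w),np.arange(h))
    p=cv2.undistortPoints(np.stack([u.ravel(),v.ravel()],1).astype(float)[:,None],f["K"],f["d"])[:,0]
    z=f["z_map"].ravel(); P=np.c_[p*z[:,None],z]; return ((P-f["t"])@f["R"]).reshape(h,w,3)
def save(f,n): cv2.imwrite("pics/"+n+".png",f["image"][:,:,::-1])
E
python3 - <<'E'
from h import *
for n in("side","top"):
    f=grab(n); save(f,n+"0"); print(n,-f["R"].T@f["t"],f["R"][2])
print(ctrl.get_obs())
E
```

```text
side [0.50959726 0.89049097 0.5709028 ] [ 0.12615096 -0.86012629 -0.49423547]
top [0.22699555 0.27468299 1.0408565 ] [ 0.41036611 -0.12448257 -0.90338461]
{'time_s': 0.1, 'qpos': array([ 1.11710144e+00,  2.64667780e-01,  1.60524740e+00, -3.52932247e-05,
        1.27367795e+00, -3.68731042e-02]), 'joint_vel': array([ 0.00154386, -0.00168687, -0.00197863,  0.00010951, -0.00212035,
        0.00032226]), 'joint_efforts': array([ 4.97081674e-04, -5.03619540e+01, -3.58069968e+01,  7.30530918e-02,
        2.33459997e-02, -2.92029210e-05]), 'tcp_pos': array([0.27299223, 0.61663147, 0.23751388]), 'tool_rot': array([-2.26526294e-04,  2.06900264e-01,  9.78361528e-01, -9.74395471e-04]), 'force': array([ 0.16921978,  0.07059874, -0.08110861]), 'torque': array([-0.01226564,  0.02758937, -0.02341893]), 'finger_force': 0.0, 'finger_gap': 0.08806565403910203}
```

View pics/side0.png

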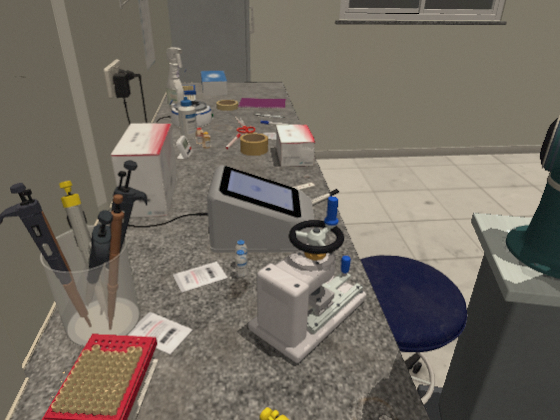

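View pics/top0.png

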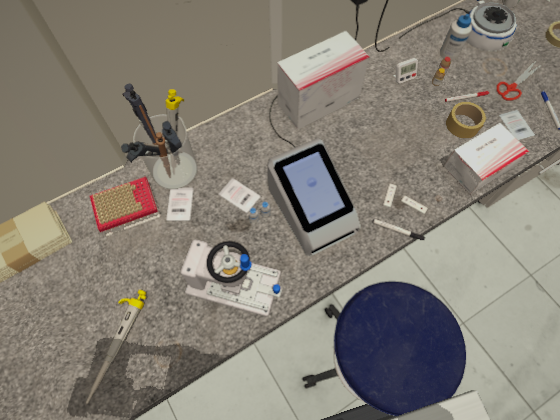

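Side view: wheel at about (317,237), crank handle (332,210), slide knob (345,264). Top view: wheel (228,262), crank handle (245,261), knob (276,288), column (197,260), buffer bottles (255–265,208).

```bash
cat > m.py <<'E'
from h import *
def blobs():
    for n in("side","top"):
        f=grab(n); C=cloud(f); hsv=cv2.cvtColor(f["image"],cv2.COLOR_RGB2HSV)
        x0,x1,y0,y1=(285,380,185,285) if n=="side" else (180,330,190,330)
        m=cv2.inRange(hsv,(105,150,60),(125,255,255)); mm=np.zeros_like(m); mm[y0:y1,x0:x1]=m[y0:y1,x0:x1]
        k,L,S,cen=cv2.connectedComponentsWithStats(mm)
        for i in range(1,k):
            if S[i,4]<15: continue
            P=C[(L==i)]; P=P[np.isfinite(P).all(1)]
            print(n,"blue",cen[i].round(1),S[i,:5],"med",np.median(P,0).round(4),"min",P.min(0).round(3),"max",np.percentile(P,95,axis=0).round(4))
        b=np.zeros_like(m); b[y0:y1,x0:x1]=(f["image"].max(2)<50)[y0:y1,x0:x1]*255
        P=C[(b>0)&(C[:,:,2]>0.15)&(C[:,:,2]<0.2)]
        print(n,"black",len(P),P.mean(0),np.percentile(P[:,2],[5,50,95]))
        T=P[P[:,2]>np.percentile(P[:,2],50)][:,:2].astype(np.float32)
        A=np.c_[2*P[:,:2],np.ones(len(P))]; s=np.linalg.lstsq(A,(P[:,:2]**2).sum(1),rcond=None)[0]
        print("  circ",s[:2],np.sqrt(s[2]+s[0]**2+s[1]**2), "minenc",cv2.minEnclosingCircle(P[:,:2].astype(np.float32)))
        yield n,f,C
E
python3 - <<'E'
from m import *
for n,f,C in blobs():
    x0,x1,y0,y1=(230,380,230,370) if n=="side" else (170,300,225,330)
    w=np.zeros(C.shape[:2],bool); w[y0:y1,x0:x1]=True
    for lo,hi in((.006,.03),(.13,.15)):
        P=C[w&(C[:,:,2]>lo)&(C[:,:,2]<hi)][:,:2].astype(np.float32)
        if len(P)>10: print(n,lo,len(P),cv2.minAreaRect(P))
E
```

```text
side blue [331.7 211.1] [324 196  14  29 280] med [0.5179 0.2697 0.2113] min [ 0.508 -0.173  0.003] max [0.526  0.2734 0.2329]
side blue [345.2 263.5] [342 256   8  17 120] med [0.4843 0.214  0.0662] min [0.476 0.2   0.042] max [0.4907 0.2173 0.0754]
side black 745 [0.54054043 0.3062709  0.17983413] [0.17501909 0.18043841 0.18268723]
  circ [0.54035224 0.30029482] 0.03987848521746152 minenc ((0.5406726002693176, 0.2988709509372711), 0.04585985466837883)
side 0.006 2481 ((0.6050028800964355, 0.23777982592582703), (0.23178556561470032, 0.32856011390686035), 46.11516571044922)
side 0.13 2167 ((0.5622115135192871, 0.3285042345523834), (0.13169948756694794, 0.0846470296382904), 59.9063606262207)
top blue [244.9 262.3] [241 254  10  17 138] med [0.5124 0.2637 0.2155] min [0.507 0.253 0.178] max [0.5235 0.2719 0.2347]
top blue [276.1 288.4] [273 285   7   9  48] med [0.4809 0.2097 0.0736] min [0.476 0.202 0.05 ] max [0.488  0.2154 0.0777]
top black 432 [0.53933421 0.30370667 0.18125531] [0.17727689 0.18150264 0.18463686]
  circ [0.53779601 0.29705426] 0.04000651901513578 minenc ((0.5384573340415955, 0.2969932556152344), 0.04454383999109268)
top 0.006 1168 ((0.5680623650550842, 0.29853686690330505), (0.33704161643981934, 0.2517228126525879), 73.39320373535156)
top 0.13 1206 ((0.5595517158508301, 0.32626065611839294), (0.1375582069158554, 0.08607694506645203), 58.642948150634766)
```

Run:
```python
from h import *
a=cv2.imread("pics/side0.png")[185:335,240:380]
b=cv2.imread("pics/top0.png")[230:320,180:290]
cv2.imwrite("pics/crop0.png",cv2.resize(a,(560,600),interpolation=cv2.INTER_CUBIC))
```

```text
(no output)
```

View pics/crop0.png

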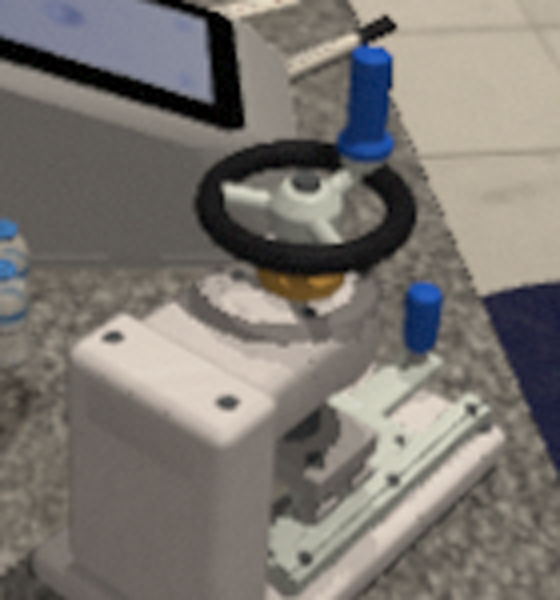

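>>> drive_tool([
  {"tz":1,"turn":-0.94},
  {"tz":1,"tx":0.68,"ty":-0.98,"turn":-0.94},
  {"tx":0.68,"ty":-0.98,"turn":-0.94},
  {"tx":0.68,"ty":-0.98,"turn":-0.94},
  {"tx":0.68,"ty":-0.98,"turn":-0.94},
])

```text
$.deltas[0]: bad value
```

>>> drive_tool([
  {"tx":0.68,"ty":-0.98,"turn":-0.94},
  {"tx":0.68,"ty":-0.98,"turn":-0.94},
  {"tx":0.68,"ty":-0.98,"turn":-0.94},
  {"tx":0.68,"ty":-0.98,"turn":-0.94},
  {"tx":0.68,"ty":-0.98,"turn":-0.94},
])

```text
$.deltas[0]: bad value
```

The crop shows the wheel, the handle at the front, and the die under the head. The stop nut is hidden, so I'll have to find it by feel. The moves were refused because rows need all five numbers.

>>> drive_tool([
  {"tx":0,"ty":0,"tz":1,"turn":-0.94,"hand":-1},
  {"tx":0.68,"ty":-0.98,"tz":1,"turn":-0.94,"hand":-1},
  {"tx":0.68,"ty":-0.98,"tz":0,"turn":-0.94,"hand":-1},
  {"tx":0.68,"ty":-0.98,"tz":0,"turn":-0.94,"hand":-1},
  {"tx":0.68,"ty":-0.98,"tz":0,"turn":-0.94,"hand":-1},
])

```text
time_s: 0.7
tcp_pos: [0.328, 0.5381, 0.2788]
tool_rot: [0.0, 0.431, 0.903, 0.0]
force: [1.0, 0.4, -0.2]
finger_gap: 0.0886
finger_force: 0.0
```

>>> drive_tool([
  {"tx":0.68,"ty":-0.98,"tz":0,"turn":-0.94,"hand":-1},
  {"tx":0.68,"ty":-0.98,"tz":0,"turn":-0.94,"hand":-1},
  {"tx":0.68,"ty":-0.98,"tz":0,"turn":-0.94,"hand":-1},
  {"tx":0.68,"ty":-0.98,"tz":0,"turn":-0.94,"hand":-1},
  {"tx":0.68,"ty":-0.98,"tz":0,"turn":-0.94,"hand":-1},
])

```text
time_s: 1.2
tcp_pos: [0.396, 0.4398, 0.2785]
tool_rot: [-0.0, 0.629, 0.777, -0.0]
force: [-0.3, 0.2, -0.1]
finger_gap: 0.0882
finger_force: 0.0
```

>>> drive_tool([
  {"tx":0.68,"ty":-0.98,"tz":0,"turn":-0.94,"hand":-1},
  {"tx":0.68,"ty":-0.98,"tz":0,"turn":-0.94,"hand":-1},
  {"tx":0.68,"ty":-0.98,"tz":0,"turn":-0.94,"hand":-1},
  {"tx":0.68,"ty":-0.98,"tz":0,"turn":-0.94,"hand":-1},
  {"tx":0.68,"ty":-0.98,"tz":0,"turn":-0.94,"hand":-1},
])

```text
time_s: 1.7
tcp_pos: [0.464, 0.3419, 0.2785]
tool_rot: [-0.0, 0.793, 0.61, -0.0]
force: [0.6, -0.5, 0.2]
finger_gap: 0.0881
finger_force: 0.0
```

>>> drive_tool([
  {"tx":0.68,"ty":-0.985,"tz":0,"turn":-0.7,"hand":-1},
  {"tx":0.68,"ty":-0.985,"tz":0,"turn":-0.7,"hand":-1},
  {"tx":0.68,"ty":-0.985,"tz":0,"turn":-0.7,"hand":-1},
  {"tx":0.68,"ty":-0.985,"tz":0,"turn":-0.67,"hand":-1},
  {"tx":0,"ty":0,"tz":0,"turn":0,"hand":-1},
])

```text
time_s: 2.2
tcp_pos: [0.5192, 0.2619, 0.2784]
tool_rot: [0.0, 0.869, 0.494, -0.0]
force: [-0.6, -0.3, -0.3]
finger_gap: 0.0884
finger_force: 0.0
```

Run:
```python
from m import *
for n,f,C in blobs(): save(f,n+"1")
a=np.hstack([cv2.resize(cv2.imread("pics/%s1.png"%n)[y:y+160,x:x+130],None,fx=3,fy=3) for n,x,y in(("side",255,150),("top",180,190))])
cv2.imwrite("pics/c1.png",a); print(ctrl.get_obs()["tcp_pos"])
```

```text
side blue [331.7 211.1] [324 196  14  29 279] med [0.5179 0.2697 0.2104] min [ 0.508 -0.174  0.003] max [0.5261 0.2734 0.2327]
side blue [345.1 264. ] [341 256   9  17 127] med [0.4849 0.2143 0.064 ] min [0.476 0.201 0.043] max [0.4914 0.2174 0.0754]
side black 753 [0.54047948 0.3062674  0.17982826] [0.1750135  0.18056741 0.18266485]
  circ [0.54030651 0.30031001] 0.039929759538907074 minenc ((0.5403222441673279, 0.29870009422302246), 0.045620180666446686)
top blue [248.1 262.2] [246 257   5  12  33] med [0.5132 0.2575 0.208 ] min [0.459 0.253 0.181] max [0.5206 0.2614 0.2325]
top blue [276.2 288.6] [273 284   7  10  44] med [0.4789 0.2103 0.0746] min [0.336 0.203 0.048] max [0.4866 0.2443 0.6277]
top black 18 [0.5668639  0.32033097 0.18231173] [0.18046786 0.18220868 0.18427051]
  circ [0.54524288 0.29265967] 0.03964209307116743 minenc ((0.5525945425033569, 0.2909235954284668), 0.040460970252752304)
[0.51797448 0.26380489 0.2784859 ]
```

View pics/c1.png

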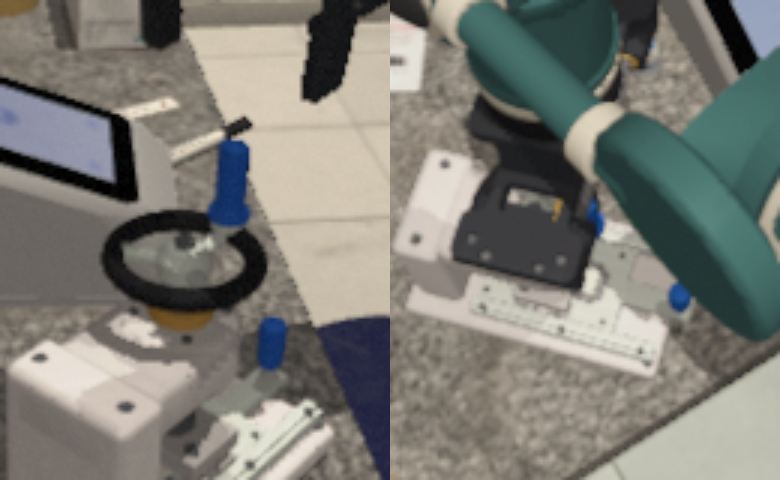

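The pictures show the open fingers either side of the blue handle (finger tips at crop x≈160 and 320, handle at 232), so I'll descend and grip.

>>> drive_tool([
  {"tx":0,"ty":0,"tz":-1,"turn":0,"hand":-1},
  {"tx":0,"ty":0,"tz":-1,"turn":0,"hand":-1},
  {"tx":0,"ty":0,"tz":-1,"turn":0,"hand":-1},
  {"tx":0,"ty":0,"tz":-0.95,"turn":0,"hand":-1},
  {"tx":0,"ty":0,"tz":0,"turn":0,"hand":0.3},
], newtons=15)

```text
time_s: 2.8
tcp_pos: [0.5152, 0.2641, 0.1963]
tool_rot: [-0.0, 0.868, 0.497, -0.003]
force: [-0.8, 0.7, -1.0]
finger_gap: 0.0821
finger_force: 0.0
```

>>> drive_tool([
  {"tx":0,"ty":0,"tz":0,"turn":0,"hand":0.4},
  {"tx":0,"ty":0,"tz":0,"turn":0,"hand":0.6},
  {"tx":0,"ty":0,"tz":0,"turn":0,"hand":1},
  {"tx":0,"ty":0,"tz":0,"turn":0,"hand":1},
  {"tx":0,"ty":0,"tz":0,"turn":0,"hand":1},
], newtons=15)

```text
time_s: 3.3
tcp_pos: [0.5184, 0.2641, 0.2004]
tool_rot: [0.0, 0.868, 0.496, 0.001]
force: [0.1, -0.4, 0.0]
finger_gap: 0.0422
finger_force: 0.0
```

>>> drive_tool([
  {"tx":0,"ty":0,"tz":0,"turn":0,"hand":1},
  {"tx":0,"ty":0,"tz":0,"turn":0,"hand":1},
  {"tx":0,"ty":0,"tz":0,"turn":0,"hand":1},
  {"tx":0,"ty":0,"tz":0,"turn":0,"hand":1},
  {"tx":0,"ty":0,"tz":0,"turn":0,"hand":1},
])

```text
time_s: 3.8
tcp_pos: [0.5182, 0.2639, 0.1997]
tool_rot: [0.0, 0.868, 0.496, 0.0]
force: [0.6, -0.8, 0.4]
finger_gap: 0.0164
finger_force: 15.0
```

Run:
```python
from cell import ctrl
o=ctrl.get_obs();print(o["tcp_pos"],o["force"],o["torque"],o["finger_gap"],o["finger_force"])
import numpy as np
a0=np.radians(-120.5)
c=lambda i,s:0.04*np.array([np.cos(a0+np.radians(s*i)),np.sin(a0+np.radians(s*i))])
for i in range(30): print(i*12,((c(i+1,12)-c(i,12))/.02).round(3),end=" ")
```

```text
[0.51821092 0.26389831 0.199706  ] [ 0.58244014 -0.8368375   0.36856921] [-0.13995511 -0.01380423 -0.01251449] 0.0164326798117339 14.9999423394911
0 [ 0.38  -0.173] 12 [ 0.408 -0.09 ] 24 [ 0.418 -0.004] 36 [0.41  0.083] 48 [0.383 0.167] 60 [0.34  0.243] 72 [0.282 0.308] 84 [0.212 0.36 ] 96 [0.133 0.397] 108 [0.047 0.415] 120 [-0.04   0.416] 132 [-0.126  0.399] 144 [-0.206  0.364] 156 [-0.277  0.313] 168 [-0.336  0.249] 180 [-0.38   0.173] 192 [-0.408  0.09 ] 204 [-0.418  0.004] 216 [-0.41  -0.083] 228 [-0.383 -0.167] 240 [-0.34  -0.243] 252 [-0.282 -0.308] 264 [-0.212 -0.36 ] 276 [-0.133 -0.397] 288 [-0.047 -0.415] 300 [ 0.04  -0.416] 312 [ 0.126 -0.399] 324 [ 0.206 -0.364] 336 [ 0.277 -0.313] 348 [ 0.336 -0.249]
```

>>> drive_tool([
  {"tx":0.38,"ty":-0.173,"tz":0.027,"turn":0,"hand":1},
  {"tx":0.408,"ty":-0.09,"tz":0.027,"turn":0,"hand":1},
  {"tx":0.418,"ty":-0.004,"tz":0.027,"turn":0,"hand":1},
  {"tx":0.41,"ty":0.083,"tz":0.027,"turn":0,"hand":1},
  {"tx":0.383,"ty":0.167,"tz":0.027,"turn":0,"hand":1},
])

```text
time_s: 4.3
tcp_pos: [0.5577, 0.2616, 0.2023]
tool_rot: [0.001, 0.868, 0.496, -0.002]
force: [-3.7, -5.5, 3.0]
finger_gap: 0.0161
finger_force: 15.0
```

```bash
cat > s.py <<'E'
from cell import ctrl
import numpy as np,sys
c=np.array([0.539,0.298]); o=ctrl.get_obs(); p=o["tcp_pos"]; d=p[:2]-c; r=np.hypot(*d); e=d/r; t=np.array([-e[1],e[0]]); F=o["force"]
a=np.degrees(np.arctan2(d[1],d[0]))
print("t",o["time_s"],"p",p.round(4),"r",r.round(4),"ang",a.round(1),"turned",((a+121.4)%360).round(1),"F",F.round(2),"Frad",(F[:2]@e).round(2),"Ftan",(F[:2]@t).round(2),"tq",o["torque"].round(2),o["finger_gap"],o["finger_force"])
E
python3 s.py
```

```text
t 4.3 p [0.5577 0.2616 0.2023] r 0.0409 ang -62.8 turned 58.6 F [-3.66 -5.5   3.  ] Frad 3.22 Ftan -5.76 tq [-0.96  0.56 -0.03] 0.016115870183545673 15.000227352138609
```

```bash
cat > n.py <<'E'
import numpy as np,sys
# cmd x y, cx cy, ang0 step n [r]
x,y,cx,cy,a,s=map(float,sys.argv[1:7]); n=int(sys.argv[7]); r=0.04
p=np.array([x,y])
for i in range(1,n+1):
    q=np.array([cx,cy])+r*np.array([np.cos(np.radians(a+s*i)),np.sin(np.radians(a+s*i))])
    d=((q-p)/.02).round(3); p=p+d*.02; print(round(a+s*i,1),"tx %.3f ty %.3f"%tuple(d),"cmd",p.round(4))
E
python3 n.py 0.5582 0.2633 0.540 0.2975 -61 12 15
```

```text
-49.0 tx 0.402 ty 0.201 cmd [0.5662 0.2673]
-37.0 tx 0.285 ty 0.305 cmd [0.5719 0.2734]
-25.0 tx 0.216 ty 0.359 cmd [0.5763 0.2806]
-13.0 tx 0.136 ty 0.395 cmd [0.579  0.2885]
-1.0 tx 0.051 ty 0.415 cmd [0.58   0.2968]
11.0 tx -0.037 ty 0.417 cmd [0.5793 0.3051]
23.0 tx -0.122 ty 0.399 cmd [0.5768 0.3131]
35.0 tx -0.203 ty 0.366 cmd [0.5728 0.3204]
47.0 tx -0.274 ty 0.316 cmd [0.5673 0.3268]
59.0 tx -0.334 ty 0.251 cmd [0.5606 0.3318]
71.0 tx -0.379 ty 0.177 cmd [0.553  0.3353]
83.0 tx -0.407 ty 0.094 cmd [0.5449 0.3372]
95.0 tx -0.418 ty 0.007 cmd [0.5365 0.3373]
107.0 tx -0.411 ty -0.079 cmd [0.5283 0.3358]
119.0 tx -0.385 ty -0.164 cmd [0.5206 0.3325]
```

>>> drive_tool([
  {"tx":0.402,"ty":0.201,"tz":0.06,"turn":0,"hand":1},
  {"tx":0.285,"ty":0.305,"tz":0.05,"turn":0,"hand":1},
  {"tx":0.216,"ty":0.359,"tz":0.027,"turn":0,"hand":1},
  {"tx":0.136,"ty":0.395,"tz":0.027,"turn":0,"hand":1},
  {"tx":0.051,"ty":0.415,"tz":0.027,"turn":0,"hand":1},
])

```text
time_s: 4.8
tcp_pos: [0.5802, 0.2966, 0.2052]
tool_rot: [0.001, 0.868, 0.496, -0.001]
force: [0.6, -4.1, -4.3]
finger_gap: 0.0165
finger_force: 15.0
```

```bash
python3 s.py
```

```text
t 4.8 p [0.5802 0.2966 0.2052] r 0.0412 ang -2.0 turned 119.4 F [ 0.61 -4.07 -4.25] Frad 0.75 Ftan -4.04 tq [-0.78 -0.02  0.05] 0.01649671653253871 14.99952993588522
```

>>> drive_tool([
  {"tx":-0.037,"ty":0.417,"tz":0.01,"turn":0,"hand":1},
  {"tx":-0.122,"ty":0.399,"tz":0.02,"turn":0,"hand":1},
  {"tx":-0.203,"ty":0.366,"tz":0.027,"turn":0,"hand":1},
  {"tx":-0.274,"ty":0.316,"tz":0.027,"turn":0,"hand":1},
  {"tx":-0.334,"ty":0.251,"tz":0.027,"turn":0,"hand":1},
])

```text
time_s: 5.3
tcp_pos: [0.5598, 0.3326, 0.2079]
tool_rot: [0.0, 0.868, 0.496, -0.0]
force: [2.2, -5.5, -7.2]
finger_gap: 0.0162
finger_force: 15.0
```

```bash
python3 s.py
```

```text
t 5.3 p [0.5598 0.3326 0.2079] r 0.0403 ang 59.0 turned 180.4 F [ 2.22 -5.49 -7.16] Frad -3.57 Ftan -4.73 tq [-0.84 -0.29 -0.  ] 0.016183871579387783 14.99931262806058
```

```bash
python3 n.py 0.5606 0.3318 0.5395 0.2967 59 12 15
```

```text
71.0 tx -0.404 ty 0.136 cmd [0.5525 0.3345]
83.0 tx -0.407 ty 0.094 cmd [0.5444 0.3364]
95.0 tx -0.418 ty 0.007 cmd [0.536  0.3365]
107.0 tx -0.411 ty -0.079 cmd [0.5278 0.335 ]
119.0 tx -0.385 ty -0.164 cmd [0.5201 0.3317]
131.0 tx -0.342 ty -0.240 cmd [0.5133 0.3269]
143.0 tx -0.285 ty -0.305 cmd [0.5076 0.3208]
155.0 tx -0.216 ty -0.359 cmd [0.5032 0.3136]
167.0 tx -0.136 ty -0.395 cmd [0.5005 0.3057]
179.0 tx -0.051 ty -0.415 cmd [0.4995 0.2974]
191.0 tx 0.037 ty -0.417 cmd [0.5002 0.2891]
203.0 tx 0.122 ty -0.399 cmd [0.5027 0.2811]
215.0 tx 0.203 ty -0.366 cmd [0.5067 0.2738]
227.0 tx 0.274 ty -0.316 cmd [0.5122 0.2674]
239.0 tx 0.334 ty -0.251 cmd [0.5189 0.2624]
```

>>> drive_tool([
  {"tx":-0.404,"ty":0.136,"tz":0,"turn":0,"hand":1},
  {"tx":-0.407,"ty":0.094,"tz":0,"turn":0,"hand":1},
  {"tx":-0.418,"ty":0.007,"tz":0.02,"turn":0,"hand":1},
  {"tx":-0.411,"ty":-0.079,"tz":0.027,"turn":0,"hand":1},
  {"tx":-0.385,"ty":-0.164,"tz":0.027,"turn":0,"hand":1},
])

```text
time_s: 5.8
tcp_pos: [0.5203, 0.3326, 0.2105]
tool_rot: [0.0, 0.868, 0.496, 0.002]
force: [6.1, -2.9, -7.4]
finger_gap: 0.0167
finger_force: 15.0
```

```bash
python3 s.py
```

```text
t 5.8 p [0.5203 0.3326 0.2105] r 0.0393 ang 118.4 turned 239.8 F [ 6.06 -2.89 -7.43] Frad -5.42 Ftan -3.95 tq [-0.56 -0.92 -0.  ] 0.01665770899082668 14.99942148802802
```

>>> drive_tool([
  {"tx":0,"ty":0,"tz":-0.02,"turn":0,"hand":1},
  {"tx":0,"ty":0,"tz":0,"turn":0,"hand":1},
  {"tx":0,"ty":0,"tz":0,"turn":0,"hand":1},
  {"tx":0,"ty":0,"tz":0,"turn":0,"hand":1},
  {"tx":0,"ty":0,"tz":0,"turn":0,"hand":1},
])

```text
time_s: 6.3
tcp_pos: [0.5198, 0.3322, 0.2105]
tool_rot: [-0.0, 0.868, 0.496, 0.0]
force: [0.7, -4.3, 0.1]
finger_gap: 0.0164
finger_force: 15.0
```

```bash
python3 s.py
```

```text
t 6.3 p [0.5198 0.3322 0.2105] r 0.0392 ang 119.3 turned 240.7 F [ 0.75 -4.31  0.08] Frad -4.12 Ftan 1.45 tq [-0.84 -0.01 -0.04] 0.016394063739525424 15.000050242524594
```

```bash
python3 n.py 0.5201 0.3317 0.5393 0.2970 119 5.5 5; echo; python3 n.py 0.5014 0.3106 0.5393 0.2970 146.5 2.5 152 > rows.txt; head -1 rows.txt
```

```text
124.5 tx -0.173 ty -0.087 cmd [0.5166 0.33  ]
130.0 tx -0.153 ty -0.116 cmd [0.5136 0.3276]
135.5 tx -0.141 ty -0.130 cmd [0.5108 0.325 ]
141.0 tx -0.127 ty -0.143 cmd [0.5082 0.3222]
146.5 tx -0.114 ty -0.155 cmd [0.5059 0.3191]

149.0 tx 0.181 ty 0.350 cmd [0.505  0.3176]
```

>>> drive_tool([
  {"tx":-0.173,"ty":-0.087,"tz":0.012,"turn":0,"hand":1},
  {"tx":-0.153,"ty":-0.116,"tz":0.012,"turn":0,"hand":1},
  {"tx":-0.141,"ty":-0.13,"tz":0.012,"turn":0,"hand":1},
  {"tx":-0.127,"ty":-0.143,"tz":0.012,"turn":0,"hand":1},
  {"tx":-0.114,"ty":-0.155,"tz":0.012,"turn":0,"hand":1},
])

```text
time_s: 6.8
tcp_pos: [0.5074, 0.3209, 0.2116]
tool_rot: [-0.0, 0.868, 0.496, 0.003]
force: [7.0, -0.1, -2.9]
finger_gap: 0.0169
finger_force: 15.0
```

```bash
sed -i 's/0.539,0.298/0.5393,0.2972/' s.py; python3 s.py
python3 - <<'E'
import numpy as np
# per-call summary: mean row shift for 12.5 deg blocks (5 rows of 2.5 deg) from 146.5
c=np.array([.5393,.297]);f=lambda a:c+.04*np.array([np.cos(np.radians(a)),np.sin(np.radians(a))])
for k in range(31):
    a=146.5+12.5*k; print(a+12.5-120+1.4,((f(a+12.5)-f(a))/5/.02).round(3),end="; ")
E
```

```text
t 6.8 p [0.5074 0.3209 0.2116] r 0.0397 ang 143.4 turned 264.8 F [ 6.99 -0.08 -2.86] Frad -5.66 Ftan -4.1 tq [-0.07 -0.88 -0.02] 0.016853424590097546 14.999718968756497
40.4 [-0.04  -0.077]; 52.9 [-0.022 -0.084]; 65.4 [-0.003 -0.087]; 77.9 [ 0.015 -0.086]; 90.4 [ 0.034 -0.08 ]; 102.9 [ 0.05  -0.071]; 115.4 [ 0.064 -0.059]; 127.9 [ 0.076 -0.043]; 140.4 [ 0.083 -0.026]; 152.9 [ 0.087 -0.007]; 165.4 [0.086 0.012]; 177.9 [0.082 0.03 ]; 190.4 [0.073 0.047]; 202.9 [0.061 0.062]; 215.4 [0.046 0.074]; 227.9 [0.029 0.082]; 240.4 [0.011 0.086]; 252.9 [-0.008  0.087]; 265.4 [-0.027  0.083]; 277.9 [-0.044  0.075]; 290.4 [-0.059  0.064]; 302.9 [-0.072  0.05 ]; 315.4 [-0.081  0.033]; 327.9 [-0.086  0.015]; 340.4 [-0.087 -0.004]; 352.9 [-0.084 -0.023]; 365.4 [-0.077 -0.041]; 377.9 [-0.066 -0.056]; 390.4 [-0.053 -0.069]; 402.9 [-0.036 -0.079]; 415.4 [-0.018 -0.085];
```

>>> drive_tool([
  {"tx":-0.02,"ty":-0.087,"tz":0.005,"turn":0,"hand":1},
  {"tx":-0.03,"ty":-0.085,"tz":0.005,"turn":0,"hand":1},
  {"tx":-0.04,"ty":-0.077,"tz":0.005,"turn":0,"hand":1},
  {"tx":-0.04,"ty":-0.077,"tz":0.005,"turn":0,"hand":1},
  {"tx":-0.038,"ty":-0.078,"tz":0.005,"turn":0,"hand":1},
])

```text
time_s: 7.3
tcp_pos: [0.5029, 0.3122, 0.2121]
tool_rot: [-0.0, 0.868, 0.496, 0.001]
force: [4.9, 1.3, -0.4]
finger_gap: 0.0163
finger_force: 15.0
```

```bash
python3 s.py
```

```text
t 7.3 p [0.5029 0.3122 0.2121] r 0.0394 ang 157.7 turned 279.1 F [ 4.94  1.28 -0.41] Frad -4.08 Ftan -3.06 tq [ 0.39 -0.54  0.02] 0.016348045679682358 15.000091285910457
```

>>> drive_tool([
  {"tx":-0.015,"ty":-0.084,"tz":0.005,"turn":0,"hand":1},
  {"tx":-0.015,"ty":-0.084,"tz":0.005,"turn":0,"hand":1},
  {"tx":-0.015,"ty":-0.084,"tz":0.005,"turn":0,"hand":1},
  {"tx":-0.015,"ty":-0.084,"tz":0.005,"turn":0,"hand":1},
  {"tx":-0.015,"ty":-0.084,"tz":0.005,"turn":0,"hand":1},
])

```text
time_s: 7.8
tcp_pos: [0.5008, 0.3034, 0.2126]
tool_rot: [-0.001, 0.868, 0.496, 0.0]
force: [0.5, 4.9, 6.1]
finger_gap: 0.0167
finger_force: 15.0
```

```bash
python3 s.py
```

```text
t 7.8 p [0.5008 0.3034 0.2126] r 0.039 ang 170.9 turned 292.3 F [0.48 4.91 6.14] Frad 0.3 Ftan -4.92 tq [0.62 0.05 0.02] 0.016719995387866945 15.000475086271763
```

>>> drive_tool([
  {"tx":-0.003,"ty":-0.087,"tz":0.016,"turn":0,"hand":1},
  {"tx":-0.003,"ty":-0.087,"tz":0.01,"turn":0,"hand":1},
  {"tx":-0.003,"ty":-0.087,"tz":0.006,"turn":0,"hand":1},
  {"tx":-0.003,"ty":-0.087,"tz":0.006,"turn":0,"hand":1},
  {"tx":-0.003,"ty":-0.087,"tz":0.006,"turn":0,"hand":1},
])

```text
time_s: 8.3
tcp_pos: [0.5003, 0.2945, 0.2132]
tool_rot: [-0.0, 0.868, 0.496, 0.0]
force: [0.4, 4.4, 5.4]
finger_gap: 0.0166
finger_force: 15.0
```

```bash
python3 s.py
```

```text
t 8.3 p [0.5003 0.2945 0.2132] r 0.0391 ang -176.0 turned 305.4 F [0.37 4.39 5.37] Frad -0.67 Ftan -4.35 tq [0.63 0.08 0.01] 0.01655412006878515 15.000485074706376
```

>>> drive_tool([
  {"tx":0.013,"ty":-0.086,"tz":0.02,"turn":0,"hand":1},
  {"tx":0.014,"ty":-0.086,"tz":0.012,"turn":0,"hand":1},
  {"tx":0.015,"ty":-0.086,"tz":0.006,"turn":0,"hand":1},
  {"tx":0.015,"ty":-0.086,"tz":0.006,"turn":0,"hand":1},
  {"tx":0.016,"ty":-0.086,"tz":0.006,"turn":0,"hand":1},
])

```text
time_s: 8.8
tcp_pos: [0.5018, 0.2856, 0.2137]
tool_rot: [-0.0, 0.868, 0.496, -0.0]
force: [-0.1, 4.7, 5.0]
finger_gap: 0.016
finger_force: 15.0
```

```bash
python3 s.py
```

```text
t 8.8 p [0.5018 0.2856 0.2137] r 0.0392 ang -162.9 turned 318.5 F [-0.07  4.71  5.  ] Frad -1.32 Ftan -4.52 tq [ 0.66  0.16 -0.05] 0.01598965764648281 15.000401039142162
```

>>> drive_tool([
  {"tx":0.03,"ty":-0.081,"tz":0.025,"turn":0,"hand":1},
  {"tx":0.032,"ty":-0.08,"tz":0.015,"turn":0,"hand":1},
  {"tx":0.034,"ty":-0.08,"tz":0.006,"turn":0,"hand":1},
  {"tx":0.036,"ty":-0.08,"tz":0.006,"turn":0,"hand":1},
  {"tx":0.038,"ty":-0.08,"tz":0.006,"turn":0,"hand":1},
])

```text
time_s: 9.3
tcp_pos: [0.5052, 0.2774, 0.2144]
tool_rot: [-0.0, 0.868, 0.496, -0.0]
force: [-0.1, 3.9, 2.0]
finger_gap: 0.0166
finger_force: 15.0
```

```bash
python3 s.py
```

```text
t 9.3 p [0.5052 0.2774 0.2144] r 0.0394 ang -149.8 turned 331.6 F [-0.07  3.93  2.  ] Frad -1.91 Ftan -3.43 tq [ 0.64  0.17 -0.01] 0.01662117778756364 15.000210686121136
```

>>> drive_tool([
  {"tx":0.05,"ty":-0.072,"tz":0.01,"turn":0,"hand":1},
  {"tx":0.05,"ty":-0.071,"tz":0.008,"turn":0,"hand":1},
  {"tx":0.051,"ty":-0.071,"tz":0.006,"turn":0,"hand":1},
  {"tx":0.053,"ty":-0.07,"tz":0.006,"turn":0,"hand":1},
  {"tx":0.055,"ty":-0.07,"tz":0.006,"turn":0,"hand":1},
])

```text
time_s: 9.8
tcp_pos: [0.5104, 0.2703, 0.215]
tool_rot: [-0.0, 0.868, 0.496, -0.001]
force: [-1.5, 3.6, -0.7]
finger_gap: 0.0166
finger_force: 15.0
```

```bash
python3 s.py
```

```text
t 9.8 p [0.5104 0.2703 0.215 ] r 0.0395 ang -137.1 turned 344.3 F [-1.49  3.57 -0.73] Frad -1.34 Ftan -3.63 tq [ 0.65  0.27 -0.01] 0.016568032118532455 14.999976258259267
```

>>> drive_tool([
  {"tx":0.062,"ty":-0.06,"tz":0.006,"turn":0,"hand":1},
  {"tx":0.064,"ty":-0.059,"tz":0.006,"turn":0,"hand":1},
  {"tx":0.064,"ty":-0.059,"tz":0.006,"turn":0,"hand":1},
  {"tx":0.066,"ty":-0.058,"tz":0.006,"turn":0,"hand":1},
  {"tx":0.067,"ty":-0.057,"tz":0.006,"turn":0,"hand":1},
])

```text
time_s: 10.3
tcp_pos: [0.5168, 0.2645, 0.2156]
tool_rot: [-0.0, 0.868, 0.496, -0.001]
force: [-1.0, 4.5, -3.6]
finger_gap: 0.0166
finger_force: 15.0
```

```bash
python3 s.py
```

```text
t 10.3 p [0.5168 0.2645 0.2156] r 0.0397 ang -124.4 turned 357.0 F [-1.    4.45 -3.59] Frad -3.11 Ftan -3.35 tq [ 0.6   0.31 -0.03] 0.01661938746303913 14.999814676120877
```

>>> drive_tool([
  {"tx":0.076,"ty":-0.035,"tz":0.0,"turn":0,"hand":1},
  {"tx":0.076,"ty":-0.038,"tz":0.004,"turn":0,"hand":1},
  {"tx":0.076,"ty":-0.038,"tz":0.004,"turn":0,"hand":1},
  {"tx":0.077,"ty":-0.038,"tz":0.004,"turn":0,"hand":1},
  {"tx":0.078,"ty":-0.038,"tz":0.004,"turn":0,"hand":1},
])

```text
time_s: 10.8
tcp_pos: [0.5245, 0.2605, 0.2162]
tool_rot: [0.0, 0.868, 0.496, -0.001]
force: [-3.0, 2.3, -3.1]
finger_gap: 0.0165
finger_force: 15.0
```

```bash
python3 s.py
```

```text
t 10.8 p [0.5245 0.2605 0.2162] r 0.0396 ang -111.9 turned 9.5 F [-2.99  2.28 -3.07] Frad -1.0 Ftan -3.63 tq [ 0.26  0.64 -0.02] 0.01648947765677477 14.999831866007298
```

>>> drive_tool([
  {"tx":0.083,"ty":-0.026,"tz":0.003,"turn":0,"hand":1},
  {"tx":0.083,"ty":-0.026,"tz":0.004,"turn":0,"hand":1},
  {"tx":0.083,"ty":-0.025,"tz":0.005,"turn":0,"hand":1},
  {"tx":0.084,"ty":-0.023,"tz":0.006,"turn":0,"hand":1},
  {"tx":0.084,"ty":-0.021,"tz":0.006,"turn":0,"hand":1},
])

```text
time_s: 11.3
tcp_pos: [0.5331, 0.2581, 0.2168]
tool_rot: [0.0, 0.868, 0.496, -0.0]
force: [-4.4, -0.3, -2.6]
finger_gap: 0.0166
finger_force: 15.0
```

```bash
python3 s.py
```

```text
t 11.3 p [0.5331 0.2581 0.2168] r 0.0396 ang -99.0 turned 22.4 F [-4.37 -0.33 -2.64] Frad 1.01 Ftan -4.27 tq [-0.19  0.79 -0.01] 0.016587590472137353 14.999817155767232
```

>>> drive_tool([
  {"tx":0.087,"ty":-0.011,"tz":0.004,"turn":0,"hand":1},
  {"tx":0.087,"ty":-0.009,"tz":0.004,"turn":0,"hand":1},
  {"tx":0.087,"ty":-0.007,"tz":0.005,"turn":0,"hand":1},
  {"tx":0.087,"ty":-0.005,"tz":0.006,"turn":0,"hand":1},
  {"tx":0.087,"ty":-0.003,"tz":0.006,"turn":0,"hand":1},
])

```text
time_s: 11.8
tcp_pos: [0.542, 0.2575, 0.2173]
tool_rot: [0.0, 0.868, 0.496, -0.0]
force: [-4.1, -2.3, -2.6]
finger_gap: 0.0162
finger_force: 15.0
```

```bash
python3 s.py
```

```text
t 11.8 p [0.542  0.2575 0.2173] r 0.0398 ang -86.1 turned 35.3 F [-4.12 -2.32 -2.55] Frad 2.03 Ftan -4.27 tq [-0.43  0.69  0.01] 0.016172307286395567 14.999790200963616
```

>>> drive_tool([
  {"tx":0.087,"ty":0.003,"tz":0.004,"turn":0,"hand":1},
  {"tx":0.087,"ty":0.006,"tz":0.005,"turn":0,"hand":1},
  {"tx":0.086,"ty":0.01,"tz":0.005,"turn":0,"hand":1},
  {"tx":0.086,"ty":0.012,"tz":0.006,"turn":0,"hand":1},
  {"tx":0.085,"ty":0.016,"tz":0.006,"turn":0,"hand":1},
])

```text
time_s: 12.3
tcp_pos: [0.5503, 0.2586, 0.2178]
tool_rot: [-0.0, 0.868, 0.496, -0.0]
force: [-6.0, -3.8, -1.1]
finger_gap: 0.0167
finger_force: 15.0
```

```bash
python3 s.py
```

```text
t 12.3 p [0.5503 0.2586 0.2178] r 0.0401 ang -74.1 turned 47.3 F [-5.96 -3.75 -1.09] Frad 1.98 Ftan -6.76 tq [-0.52  0.97  0.05] 0.01666555156389442 14.999882387928665
```

>>> drive_tool([
  {"tx":0.04,"ty":0.012,"tz":0.003,"turn":0,"hand":1},
  {"tx":0.04,"ty":0.012,"tz":0.003,"turn":0,"hand":1},
  {"tx":0.02,"ty":0.006,"tz":0.001,"turn":0,"hand":1},
  {"tx":0,"ty":0,"tz":0,"turn":0,"hand":1},
  {"tx":0,"ty":0,"tz":0,"turn":0,"hand":1},
])

```text
time_s: 12.8
tcp_pos: [0.5513, 0.2589, 0.2179]
tool_rot: [-0.0, 0.868, 0.496, -0.001]
force: [-8.1, -5.2, -1.2]
finger_gap: 0.0162
finger_force: 15.0
```

```bash
python3 s.py
```

```text
t 12.8 p [0.5513 0.2589 0.2179] r 0.0401 ang -72.6 turned 48.8 F [-8.08 -5.22 -1.17] Frad 2.56 Ftan -9.27 tq [-0.71  1.2  -0.01] 0.01617879115994374 14.999905780423433
```

The stop is reached at about 1.14 turns: tangential force 9.3 N against about 4 N running. I'll ease off, release and lift.

>>> drive_tool([
  {"tx":-0.03,"ty":-0.01,"tz":0,"turn":0,"hand":1},
  {"tx":-0.02,"ty":-0.01,"tz":0,"turn":0,"hand":0.8},
  {"tx":0,"ty":0,"tz":0,"turn":0,"hand":0.5},
  {"tx":0,"ty":0,"tz":0,"turn":0,"hand":0.2},
  {"tx":0,"ty":0,"tz":0,"turn":0,"hand":-0.2},
])

```text
time_s: 13.3
tcp_pos: [0.5529, 0.2597, 0.2193]
tool_rot: [0.0, 0.868, 0.496, 0.002]
force: [-0.1, -0.5, -0.7]
finger_gap: 0.0359
finger_force: 0.0
```

>>> drive_tool([
  {"tx":0,"ty":0,"tz":0,"turn":0,"hand":-0.2},
  {"tx":0,"ty":0,"tz":0,"turn":0,"hand":-0.2},
  {"tx":0,"ty":0,"tz":0.5,"turn":0,"hand":-0.2},
  {"tx":0,"ty":0,"tz":1,"turn":0,"hand":-0.2},
  {"tx":0,"ty":0,"tz":1,"turn":0,"hand":-0.2},
])

```text
time_s: 13.8
tcp_pos: [0.5513, 0.2589, 0.2688]
tool_rot: [-0.0, 0.868, 0.496, -0.0]
force: [-0.5, 0.8, -0.5]
finger_gap: 0.0525
finger_force: 0.0
```

>>> drive_tool([
  {"tx":-0.5,"ty":-0.8,"tz":1,"turn":0,"hand":-0.2},
  {"tx":-0.6,"ty":-1,"tz":0,"turn":0,"hand":-0.2},
  {"tx":-0.6,"ty":-1,"tz":0,"turn":0,"hand":-0.2},
  {"tx":-0.6,"ty":-1,"tz":0,"turn":0,"hand":-0.2},
  {"tx":-0.6,"ty":-1,"tz":0,"turn":0,"hand":-0.2},
])

```text
time_s: 14.3
tcp_pos: [0.4932, 0.1623, 0.2891]
tool_rot: [0.0, 0.868, 0.496, 0.001]
force: [-0.4, 0.5, -0.8]
finger_gap: 0.0528
finger_force: 0.0
```

Run:
```python
from m import *
for n,f,C in blobs(): save(f,n+"2")
a=np.hstack([cv2.resize(cv2.imread("pics/%s2.png"%n)[y:y+160,x:x+130],None,fx=3,fy=3) for n,x,y in(("side",255,180),("top",180,190))])
cv2.imwrite("pics/c2.png",a); print(ctrl.get_obs()["tcp_pos"])
```

```text
side blue [314.2 198.7] [307 185  14  28 272] med [0.5487 0.2643 0.2285] min [ 0.51  -0.241  0.   ] max [0.5565 0.2676 0.2506]
side blue [345.1 263.6] [341 256  10  17 133] med [0.4844 0.2137 0.0644] min [ 0.471  0.098 -0.   ] max [0.4913 0.2163 0.0752]
side black 616 [0.53864454 0.30712568 0.1973248 ] [0.19323935 0.19787309 0.19981717]
  circ [0.54009423 0.30108242] 0.03985365244613327 minenc ((0.5402066707611084, 0.2991119921207428), 0.045236870646476746)
top blue [242.7 244.9] [238 237  11  17 143] med [0.5437 0.259  0.2328] min [0.538 0.245 0.004] max [0.5521 0.2675 0.2521]
top blue [276.1 288.3] [273 284   7  10  48] med [0.481  0.2093 0.0743] min [0.476 0.202 0.047] max [0.4888 0.2155 0.0772]
top black 237 [0.53015555 0.29893451 0.19789185] [0.19440737 0.19834226 0.1998035 ]
  circ [0.53623717 0.29683519] 0.03949888540849033 minenc ((0.5391499996185303, 0.29745784401893616), 0.04489113762974739)
[0.49263929 0.16139152 0.28911325]
```

View pics/c2.png

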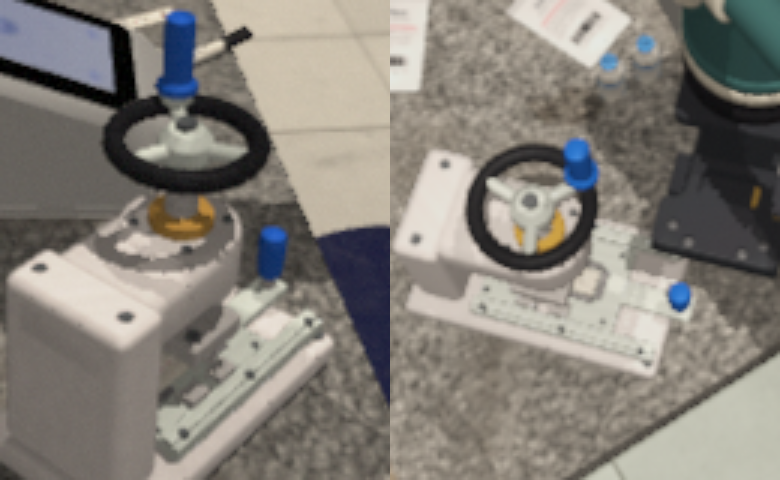

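The crop shows wheel and die raised (brass nut visible at crop (180,215)), the slide still in, and the knob at side crop (271,252). I'll move over the knob next.

>>> drive_tool([
  {"tx":-0.12,"ty":0.77,"tz":0,"turn":0,"hand":-0.2},
  {"tx":-0.12,"ty":0.77,"tz":0,"turn":0,"hand":-0.2},
  {"tx":-0.13,"ty":0.76,"tz":0,"turn":0,"hand":-0.2},
  {"tx":0,"ty":0,"tz":-1,"turn":0,"hand":-0.2},
  {"tx":0,"ty":0,"tz":-1,"turn":0,"hand":-0.2},
])

```text
time_s: 14.9
tcp_pos: [0.4865, 0.2119, 0.2482]
tool_rot: [-0.0, 0.868, 0.497, 0.001]
force: [0.6, 0.1, -0.5]
finger_gap: 0.0527
finger_force: 0.0
```

>>> drive_tool([
  {"tx":0,"ty":0,"tz":-1,"turn":0,"hand":-0.2},
  {"tx":0,"ty":0,"tz":-1,"turn":0,"hand":-0.2},
  {"tx":0,"ty":0,"tz":-1,"turn":0,"hand":-0.2},
  {"tx":0,"ty":0,"tz":-1,"turn":0,"hand":-0.2},
  {"tx":0,"ty":0,"tz":0,"turn":0,"hand":-0.2},
])

```text
time_s: 15.4
tcp_pos: [0.4836, 0.21, 0.1645]
tool_rot: [-0.001, 0.868, 0.497, -0.003]
force: [0.1, -0.2, -0.5]
finger_gap: 0.053
finger_force: 0.0
```

Run:
```python
from m import *
for n,f,C in blobs(): save(f,n+"3")
a=np.hstack([cv2.resize(cv2.imread("pics/%s3.png"%n)[y:y+160,x:x+130],None,fx=3,fy=3) for n,x,y in(("side",275,180),("top",210,210))])
cv2.imwrite("pics/c3.png",a); print(ctrl.get_obs()["tcp_pos"])
```

```text
side blue [314.2 198.7] [307 185  14  27 269] med [0.5487 0.2641 0.2286] min [0.51  0.254 0.205] max [0.5564 0.2674 0.2505]
side blue [345.1 263.8] [341 256   9  17 130] med [0.4846 0.2136 0.0648] min [0.476 0.202 0.044] max [0.4914 0.2164 0.0754]
side black 942 [0.52059567 0.2751571  0.19260214] [0.1722646  0.19610828 0.19978142]
  circ [0.51753021 0.26973147] 0.06317140854692432 minenc ((0.5130370259284973, 0.2722366750240326), 0.08376067876815796)
top blue [242.4 247.8] [238 242  11  12  79] med [0.5421 0.2613 0.2149] min [ 0.538  0.245 -0.   ] max [0.5493 0.2678 0.2475]
top black 276 [0.53305522 0.29780443 0.19793109] [0.19458738 0.19823889 0.19989405]
  circ [0.53700157 0.29687448] 0.03980385172660634 minenc ((0.5390617251396179, 0.29717835783958435), 0.045074332505464554)
[0.48575281 0.21028423 0.16778355]
```

View pics/c3.png

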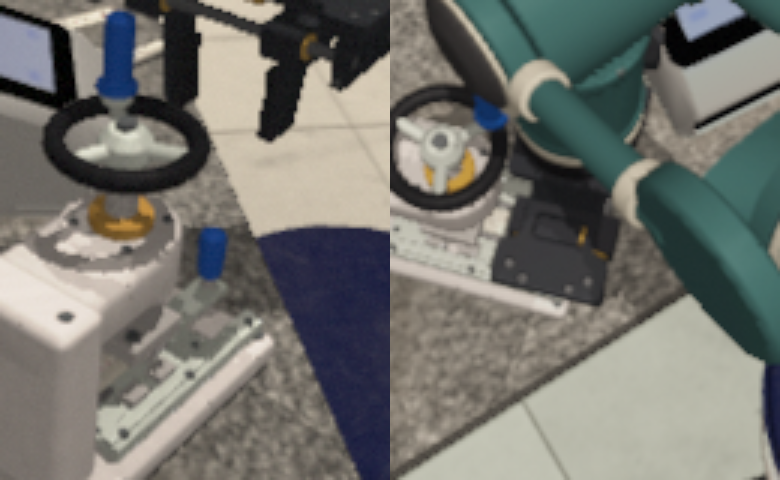

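The side view shows the fingers above the knob (crop (210,252)) and the hand clear of the wheel, so I'll descend.

>>> drive_tool([
  {"tx":0,"ty":-0.08,"tz":-1,"turn":0,"hand":-0.2},
  {"tx":0,"ty":0,"tz":-1,"turn":0,"hand":-0.2},
  {"tx":0,"ty":0,"tz":-0.9,"turn":0,"hand":-0.2},
  {"tx":0,"ty":0,"tz":-0.6,"turn":0,"hand":-0.2},
  {"tx":0,"ty":0,"tz":-0.5,"turn":0,"hand":-0.2},
])

```text
time_s: 16.0
tcp_pos: [0.4868, 0.208, 0.0884]
tool_rot: [0.0, 0.868, 0.496, 0.001]
force: [-0.3, 0.6, 0.4]
finger_gap: 0.0529
finger_force: 0.0
```

```bash
python3 s.py
```

```text
t 16.0 p [0.4868 0.208  0.0884] r 0.1035 ang -120.5 turned 0.9 F [-0.26  0.62  0.35] Frad -0.4 Ftan -0.54 tq [-0.14  0.11  0.02] 0.052920739600509054 0.0
```

>>> drive_tool([
  {"tx":-0.03,"ty":-0.03,"tz":-0.6,"turn":0,"hand":-0.2},
  {"tx":0,"ty":0,"tz":-0.6,"turn":0,"hand":-0.2},
  {"tx":0,"ty":0,"tz":-0.5,"turn":0,"hand":-0.2},
  {"tx":0,"ty":0,"tz":-0.3,"turn":0,"hand":-0.2},
  {"tx":0,"ty":0,"tz":0,"turn":0,"hand":0.5},
], newtons=15)

```text
time_s: 16.5
tcp_pos: [0.4846, 0.2064, 0.0469]
tool_rot: [-0.0, 0.868, 0.496, -0.001]
force: [0.3, 0.8, 0.8]
finger_gap: 0.0468
finger_force: 0.0
```

>>> drive_tool([
  {"tx":0,"ty":0,"tz":0,"turn":0,"hand":0.6},
  {"tx":0,"ty":0,"tz":0,"turn":0,"hand":1},
  {"tx":0,"ty":0,"tz":0,"turn":0,"hand":1},
  {"tx":0,"ty":0,"tz":0,"turn":0,"hand":1},
  {"tx":0,"ty":0,"tz":0,"turn":0,"hand":1},
])

```text
time_s: 17.0
tcp_pos: [0.484, 0.2079, 0.0485]
tool_rot: [-0.002, 0.869, 0.495, -0.001]
force: [-6.0, 4.6, 4.8]
finger_gap: 0.0177
finger_force: 14.9
```

```bash
python3 s.py
```

```text
t 17.0 p [0.484  0.2079 0.0485] r 0.105 ang -121.8 turned 359.6 F [-5.97  4.57  4.85] Frad -0.74 Ftan -7.49 tq [ 0.75  1.06 -0.08] 0.01774942713178945 14.873190691250784
```

>>> drive_tool([
  {"tx":-0.04,"ty":0.03,"tz":0.01,"turn":0,"hand":1},
  {"tx":0,"ty":0,"tz":0,"turn":0,"hand":1},
  {"tx":-0.025,"ty":-0.043,"tz":0,"turn":0,"hand":1},
  {"tx":-0.05,"ty":-0.086,"tz":0,"turn":0,"hand":1},
  {"tx":-0.05,"ty":-0.086,"tz":0,"turn":0,"hand":1},
])

```text
time_s: 17.5
tcp_pos: [0.4816, 0.2043, 0.0485]
tool_rot: [-0.001, 0.869, 0.496, 0.0]
force: [-3.6, 6.8, 2.2]
finger_gap: 0.0173
finger_force: 14.9
```

```bash
python3 s.py
```

```text
t 17.5 p [0.4816 0.2043 0.0485] r 0.1094 ang -121.8 turned 359.6 F [-3.62  6.77  2.23] Frad -3.84 Ftan -6.64 tq [ 0.91  0.8  -0.05] 0.01732573425640225 14.920177207250163
```

>>> drive_tool([
  {"tx":-0.12,"ty":-0.1,"tz":0,"turn":0,"hand":1},
  {"tx":-0.12,"ty":-0.15,"tz":0,"turn":0,"hand":1},
  {"tx":-0.1,"ty":-0.172,"tz":0,"turn":0,"hand":1},
  {"tx":-0.1,"ty":-0.172,"tz":0,"turn":0,"hand":1},
  {"tx":-0.1,"ty":-0.172,"tz":0,"turn":0,"hand":1},
])

```text
time_s: 18.0
tcp_pos: [0.4711, 0.1878, 0.0485]
tool_rot: [-0.0, 0.869, 0.496, 0.0]
force: [-2.3, 6.0, 2.4]
finger_gap: 0.018
finger_force: 14.9
```

```bash
python3 s.py
```

```text
t 18.0 p [0.4711 0.1878 0.0485] r 0.1289 ang -121.9 turned 359.5 F [-2.26  5.98  2.4 ] Frad -3.88 Ftan -5.08 tq [ 0.79  0.56 -0.08] 0.017964285328468114 14.924833405266327
```

>>> drive_tool([
  {"tx":-0.15,"ty":-0.205,"tz":0.004,"turn":0,"hand":1},
  {"tx":-0.15,"ty":-0.205,"tz":0.004,"turn":0,"hand":1},
  {"tx":-0.14,"ty":-0.21,"tz":0,"turn":0,"hand":1},
  {"tx":-0.135,"ty":-0.21,"tz":0,"turn":0,"hand":1},
  {"tx":-0.135,"ty":-0.21,"tz":0,"turn":0,"hand":1},
])

```text
time_s: 18.5
tcp_pos: [0.4574, 0.1665, 0.0486]
tool_rot: [0.0, 0.868, 0.496, 0.0]
force: [1.0, 3.3, -0.0]
finger_gap: 0.0176
finger_force: 15.0
```

```bash
python3 s.py
```

```text
t 18.5 p [0.4574 0.1665 0.0486] r 0.1542 ang -122.1 turned 359.3 F [ 1.01  3.33 -0.05] Frad -3.35 Ftan -0.91 tq [ 0.37 -0.04 -0.04] 0.01762662972368184 14.981834796635667
```

>>> drive_tool([
  {"tx":-0.133,"ty":-0.212,"tz":0,"turn":0,"hand":1},
  {"tx":-0.133,"ty":-0.212,"tz":0,"turn":0,"hand":1},
  {"tx":-0.133,"ty":-0.212,"tz":0,"turn":0,"hand":1},
  {"tx":-0.133,"ty":-0.212,"tz":0,"turn":0,"hand":1},
  {"tx":-0.133,"ty":-0.212,"tz":0,"turn":0,"hand":1},
])

```text
time_s: 19.0
tcp_pos: [0.4439, 0.1454, 0.0486]
tool_rot: [0.0, 0.868, 0.496, 0.0]
force: [2.3, 2.0, 0.6]
finger_gap: 0.0176
finger_force: 15.0
```

>>> drive_tool([
  {"tx":-0.08,"ty":-0.127,"tz":0,"turn":0,"hand":1},
  {"tx":-0.08,"ty":-0.127,"tz":0,"turn":0,"hand":1},
  {"tx":-0.08,"ty":-0.127,"tz":0,"turn":0,"hand":1},
  {"tx":-0.08,"ty":-0.127,"tz":0,"turn":0,"hand":1},
  {"tx":-0.06,"ty":-0.09,"tz":0,"turn":0,"hand":1},
])

```text
time_s: 19.5
tcp_pos: [0.4364, 0.1336, 0.0486]
tool_rot: [0.0, 0.868, 0.496, 0.0]
force: [2.9, 1.8, 1.2]
finger_gap: 0.0177
finger_force: 15.0
```

```bash
python3 s.py
```

```text
t 19.5 p [0.4364 0.1336 0.0486] r 0.1933 ang -122.2 turned 359.2 F [2.88 1.8  1.23] Frad -3.05 Ftan 1.48 tq [ 0.21 -0.32 -0.05] 0.017744526949756124 14.963542445038911
```

>>> drive_tool([
  {"tx":-0.04,"ty":-0.065,"tz":0,"turn":0,"hand":1},
  {"tx":-0.04,"ty":-0.065,"tz":0,"turn":0,"hand":1},
  {"tx":-0.035,"ty":-0.06,"tz":0,"turn":0,"hand":1},
  {"tx":-0.03,"ty":-0.05,"tz":0,"turn":0,"hand":1},
  {"tx":0,"ty":0,"tz":0,"turn":0,"hand":1},
])

```text
time_s: 20.0
tcp_pos: [0.4334, 0.1288, 0.0485]
tool_rot: [0.0, 0.868, 0.496, -0.0]
force: [1.9, 1.4, 1.2]
finger_gap: 0.0179
finger_force: 14.9
```

```bash
python3 s.py
```

```text
t 20.0 p [0.4334 0.1288 0.0485] r 0.199 ang -122.2 turned 359.2 F [1.9  1.45 1.24] Frad -2.23 Ftan 0.83 tq [ 0.12 -0.28 -0.04] 0.017912066576964817 14.92960300631239
```

>>> drive_tool([
  {"tx":-0.015,"ty":-0.025,"tz":0,"turn":0,"hand":1},
  {"tx":-0.015,"ty":-0.025,"tz":0,"turn":0,"hand":1},
  {"tx":-0.015,"ty":-0.025,"tz":0,"turn":0,"hand":1},
  {"tx":0,"ty":0,"tz":0,"turn":0,"hand":1},
  {"tx":0,"ty":0,"tz":0,"turn":0,"hand":1},
])

```text
time_s: 20.5
tcp_pos: [0.4328, 0.1278, 0.0485]
tool_rot: [-0.0, 0.868, 0.496, 0.001]
force: [4.2, 3.1, 0.3]
finger_gap: 0.0177
finger_force: 15.0
```

```bash
python3 s.py
```

```text
t 20.5 p [0.4328 0.1278 0.0485] r 0.2001 ang -122.2 turned 359.2 F [4.16 3.1  0.28] Frad -4.84 Ftan 1.87 tq [ 0.53 -0.42 -0.07] 0.01766386218013261 14.953655979770701
```

>>> drive_tool([
  {"tx":-0.015,"ty":-0.025,"tz":0,"turn":0,"hand":1},
  {"tx":-0.015,"ty":-0.025,"tz":0,"turn":0,"hand":1},
  {"tx":-0.01,"ty":-0.015,"tz":0,"turn":0,"hand":1},
  {"tx":0,"ty":0,"tz":0,"turn":0,"hand":1},
  {"tx":0,"ty":0,"tz":0,"turn":0,"hand":1},
])

```text
time_s: 21.0
tcp_pos: [0.4328, 0.1278, 0.0486]
tool_rot: [-0.001, 0.869, 0.495, 0.002]
force: [5.7, 9.2, -2.5]
finger_gap: 0.0177
finger_force: 15.0
```

```bash
python3 s.py
```

```text
t 21.0 p [0.4328 0.1278 0.0486] r 0.2001 ang -122.2 turned 359.2 F [ 5.74  9.16 -2.54] Frad -10.81 Ftan -0.01 tq [ 1.28 -0.74 -0.01] 0.017661319033101055 15.034678238880588
```

End stop confirmed: 10.8 N with no movement. I'll ease off, release, lift and move away.

>>> drive_tool([
  {"tx":0.02,"ty":0.032,"tz":0,"turn":0,"hand":1},
  {"tx":0,"ty":0,"tz":0,"turn":0,"hand":0.6},
  {"tx":0,"ty":0,"tz":0,"turn":0,"hand":0.3},
  {"tx":0,"ty":0,"tz":0,"turn":0,"hand":-0.2},
  {"tx":0,"ty":0,"tz":0,"turn":0,"hand":-0.2},
])

```text
time_s: 21.5
tcp_pos: [0.4305, 0.1262, 0.0475]
tool_rot: [-0.0, 0.868, 0.496, -0.002]
force: [0.1, -0.2, -0.2]
finger_gap: 0.0395
finger_force: 0.0
```

>>> drive_tool([
  {"tx":0,"ty":0,"tz":0,"turn":0,"hand":-0.2},
  {"tx":0,"ty":0,"tz":0.5,"turn":0,"hand":-0.2},
  {"tx":0,"ty":0,"tz":1,"turn":0,"hand":-0.2},
  {"tx":0,"ty":0,"tz":1,"turn":0,"hand":-0.2},
  {"tx":0,"ty":0,"tz":1,"turn":0,"hand":-0.2},
])

```text
time_s: 22.0
tcp_pos: [0.4319, 0.1267, 0.1197]
tool_rot: [0.0, 0.868, 0.496, -0.0]
force: [-0.2, -0.1, 0.2]
finger_gap: 0.0531
finger_force: 0.0
```

>>> drive_tool([
  {"tx":0,"ty":-0.5,"tz":1,"turn":0,"hand":-0.2},
  {"tx":0,"ty":-1,"tz":1,"turn":0,"hand":-0.2},
  {"tx":0,"ty":-1,"tz":1,"turn":0,"hand":-0.2},
  {"tx":0,"ty":-1,"tz":1,"turn":0,"hand":-0.2},
  {"tx":0,"ty":-1,"tz":1,"turn":0,"hand":-0.2},
])

```text
time_s: 22.5
tcp_pos: [0.4317, 0.036, 0.22]
tool_rot: [0.0, 0.868, 0.496, 0.0]
force: [0.5, 0.3, -0.5]
finger_gap: 0.0527
finger_force: 0.0
```

>>> drive_tool([
  {"tx":0,"ty":-1,"tz":0,"turn":0,"hand":-0.2},
  {"tx":0,"ty":-1,"tz":0,"turn":0,"hand":-0.2},
  {"tx":0,"ty":-1,"tz":0,"turn":0,"hand":-0.2},
  {"tx":0,"ty":-1,"tz":0,"turn":0,"hand":-0.2},
  {"tx":0,"ty":0,"tz":0,"turn":0,"hand":-0.2},
])

```text
time_s: 23.0
tcp_pos: [0.4319, -0.0448, 0.2192]
tool_rot: [0.0, 0.869, 0.495, 0.0]
force: [0.2, -0.1, 0.3]
finger_gap: 0.0529
finger_force: 0.0
```

Run:
```python
from m import *
for n,f,C in blobs(): save(f,n+"4")
a=np.hstack([cv2.resize(cv2.imread("pics/%s4.png"%n)[y:y+190,x:x+130],None,fx=3,fy=3) for n,x,y in(("side",275,180),("top",190,190))])
cv2.imwrite("pics/c4.png",a); o=ctrl.get_obs(); print(o["tcp_pos"],o["force"])
```

```text
side blue [314.2 198.8] [307 185  14  28 274] med [0.5488 0.2642 0.2286] min [ 0.538 -0.243 -0.001] max [0.5565 0.2674 0.2505]
side blue [370.6 243.4] [367 236   9  16 109] med [0.434  0.1339 0.0644] min [0.425 0.121 0.044] max [0.4403 0.1371 0.0751]
side black 619 [0.53754148 0.30715288 0.19708058] [0.19268923 0.19761823 0.19983059]
  circ [0.54024108 0.30116763] 0.039805119841811246 minenc ((0.5402780771255493, 0.29813408851623535), 0.04583600535988808)
top blue [242.7 244.9] [238 237  11  17 141] med [0.5437 0.259  0.2326] min [ 0.227  0.245 -0.001] max [0.5522 0.2672 0.2524]
top blue [316.  299.2] [313 295   7   9  50] med [0.4306 0.1302 0.074 ] min [0.425 0.118 0.031] max [0.4371 0.1362 0.0772]
top black 232 [0.53341016 0.30212564 0.19799062] [0.1947318  0.19840139 0.19987083]
  circ [0.53628172 0.29681405] 0.039946909326424536 minenc ((0.5385783910751343, 0.2970809042453766), 0.044702231884002686)
[ 0.43191155 -0.04324383  0.21885458] [ 0.18051322  0.13667484 -1.15848949]
```

View pics/c4.png

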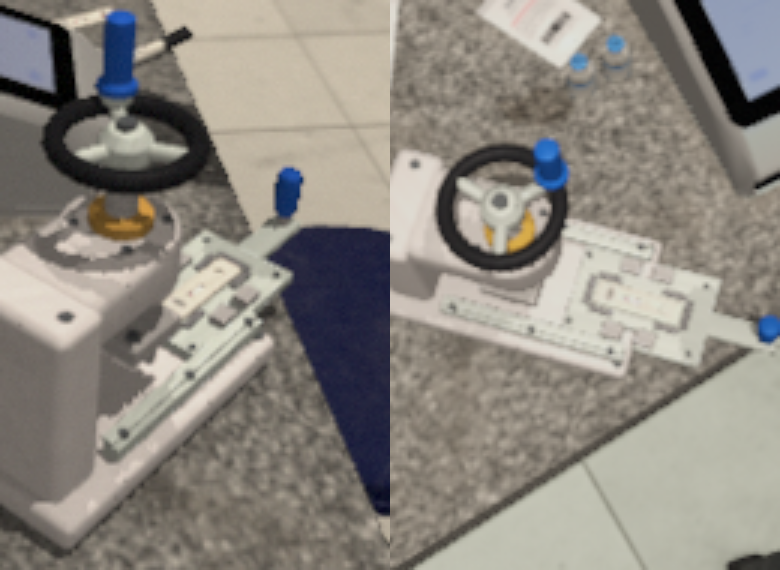

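The slide is out (the knob moved 94 mm), the cassette lies in its nest, and the wheel and press haven't moved. Handing in.

```bash
python3 -c "
from cell import ctrl
print(ctrl.job_done())"
```

```text
the job is handed in; nothing more can be done
None
```

The press is unloaded and the job is handed in: I wound the die up about 1.14 turns to its stop, then drew the slide fully out (about 94 mm) with the cassette still in its nest.

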